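# Make up two class kits in a pottery workshop

### The arm

A 6-joint arm with a two-finger parallel gripper is mounted at the origin on the work surface. World frame = base frame: x ahead of the robot, y to its left, z up, the work surface at z = 0. Lengths are in m, angles in rad, forces in N, time in s.
With the tool pointing down it reaches from about 0.375 to 0.975 m from the base axis. Payload 3.8 kg.
Tool frame: the origin (TCP) lies midway between the tips of the shut fingers; the grasp point (between the pads) lies 19 mm behind it; z points along the fingers, y is the line along which they close (so a half turn about z gives the same grasp; the last joint's range is limited). The gripper opens to 85 mm and grips with 20 to 120 N. Pads are 22 mm wide; open, the fingers measure 114 mm over their backs; the gripper's body (76 mm by 85 mm) begins 54 mm behind the grasp point. The pads swing forward as they close: fully open they stand 13 mm farther back than shut.
Start: joints at [-1.285, 0.264, 1.604, -0, 1.274, -0.037], TCP at [0.214, -0.64, 0.231] pointing down, gripper open.
Joint ranges: [-2.63, 2.63], [-0.94, 2.18], [0.31, 2.57], [-1.31, 4.45], [0, 2.66], [-2.55, 2.55]. Speed limits (rad/s): [2.57, 2.57, 3.14, 3.14, 3.14, 3.14].

### API

Orientations are given as a rotation vector (axis times angle).
In Python, from workcell import status, read_camera, workorder, masks_of gives the robot as it stands.
- The arm moves only by the tool drive_tool, never from a script. Its argument "rows" is a list of rows, each a list of 7 numbers: the turn, a rotation vector about the tool's x, y, z in degrees, then the shift along the tool's x, y, z in m, then the opening, from 0 (shut) to 1 (fully open). In form: [[ax, ay, az, tx, ty, tz, claw], ...]. A call has 1 to 8 rows; each row shifts and turns the commanded pose from where the row before left it, along the tool's axes as they then stand; what a row does not reach is not made up. A row lasts 1/12 s, in which the tool goes at most 41.7 mm and 7.16 degrees, less where a joint would pass 70% of its speed; a pose out of reach is approached as far as the arm can. A call is refused whole if a number of a shift passes 0.0417 or a number of a turn 7.16, either way. A call with a gripper value outside its range is refused whole. The fingers move at their own pace and stop on an object; "force" is the grip in N (left out, the last holds). Time passes only in rows, so rows that do not move let the fingers close. It gives the time, the measured TCP pose, the force, the opening and the grip force at its end, in the units of the state.
- status.read_state(): the state, without advancing time (a new reading comes with each control period).
- read_camera(name): name is "scene" or "top"; returns a dict with "color" (384x512x3 uint8, red, green, blue), "intrinsics" (3x3 intrinsics, pixels), "world_from_camera" (4x4, takes a point from camera to world coordinates). Camera axes: x right, y up, looking along -z (the intrinsics and any distortion apply to the point x, -y, -z); pixel columns grow to the right and rows downward; lengths in m; the calibration is good to about 2 mm. A picture is of the moment at which its call begins. There is no depth.
- workorder.finish_job(): hands the job in; it is judged then, once.
Trained networks look in a picture, given as the dict that the camera call returned (one of the last four; its "shot" number tells which), for a name from the list of things; names that differ only in an ending like _2 or _b are one class to them, and where a whole thing is asked for, a point or a joint stands for the part that bears it (a point fixed in the world has none). Each returns a list of dicts, best first, with "score" (0 to 1); they miss things now and then, are a little off and sometimes report something else, mostly with a low value. They report only what shows in the picture. A call takes as long as a camera call.
- masks_of(picture, name): "mask" (384x512 bool, what is visible of it) and "bbox" ([left, top, right, bottom] in pixels, round what is visible of it).
The state is a dict: "time": time; "q": joint angles; "joint_vel": joint speeds; "joint_torque": joint torques, N m; "tool_pos": TCP position; "tcp_rot": TCP orientation; "wrist_force": force on the tool from outside, world axes, zero at the start; "torque": the same for the moment, N m; "width": opening from 0.0 (shut) to 1.0 (fully open); "grip_force": force on a finger pad.
Only numpy, scipy, OpenCV 4.12 (cv2) and the standard library are available. Lean on these libraries where they do the work, as an engineer would, in place of code of your own. Each camera call takes 0.05 s, during which the arm holds its last target. There are 200 camera calls.

### The job

Make up the two kits for today's pottery class: in the green tray stand the white-lidded jar of slip upright in the square well and lay the brush and the loop tool in the two tool rests, one in each, down in the notches of both bars; in the blue tray stand the wooden stamp upright, foot down, in the well and lay the dark wooden modelling tool in either tool rest the same way. Set the jar down in its well, never letting it drop, and leave the red-lidded jar, the bowl and the mug where they are.

Things in the scene. Friction and masses are not known exactly. Their poses are not given: they have to be found in the camera images.
- green_tray: Fixed wooden tray, green rim, 230 (x) x 210 (y) x 30 mm, origin centre of underside, floor 6 mm, rim 8 mm. Two tool rests along y at x = -80 and -24 mm: each is a pair of 40 mm wide notches in two 10 mm cross bars at y = -30 and +30; notch floors 14 mm, bar tops 24 mm above the underside; between the bars it is open. Square well at x = +65, y = 0: 74 mm wide, floor at 6 mm, edge 20 mm.
- blue_tray: Fixed wooden tray, blue rim, same build and axes as the green one: 230 x 210 x 30 mm, origin centre of underside; two tool rests along y at x = -80 and -24 mm (40 mm notches in bars at y = -30 and +30, notch floors 14 mm above the underside); square well 74 mm wide at x = +65, y = 0, floor at 6 mm, edge at 20 mm. A tool lies in a rest when its handle is down in the notches of both bars.
- brush: Flat brush 148 mm long with a red handle, steel ferrule and black bristles 28 mm wide. The handle reaches from x = -66 to +46 mm, the head on to x = +82 mm; about 40 g. Handle 16 x 16 mm with rounded edges; origin on the underside of the handle, close to the balance point; x along the tool towards the head, z up. Lies flat on the bench at the start.
- loop_tool: Turning tool 150 mm long: pale wooden handle, brass ferrule and a round steel loop 35 mm wide. Handle and ferrule reach from x = -66 to +56 mm, the loop on to x = +84 mm; about 45 g. Handle 16 x 16 mm with rounded edges; origin on the underside of the handle, close to the balance point; x along the tool towards the head, z up. Lies flat on the bench at the start.
- modelling_tool: Modelling tool 151 mm long, all of dark wood, without metal: a handle from x = -52 to +52 mm, a flat blade on to x = +77 mm and a blunt point to x = -74 mm; about 40 g. Handle 16 x 16 mm with rounded edges; origin on the underside of the handle, close to the balance point; x along the tool towards the head, z up. Lies flat on the bench at the start.
- white_jar: Closed jar of white slip, white with a white lid, about 0.2 kg. 54 mm in diameter, 60 mm high, straight-sided up to 42 mm, the lid 51 mm in diameter; origin at the centre of the underside, z up. Belongs to the green kit.
- stamp: Turned stamp of mid-brown wood, standing on its foot: foot 50 mm in diameter and 18 mm high, above it a straight round grip 30 mm in diameter from 24 to 66 mm, total height 70 mm, about 70 g. Origin at the centre of the underside, z up.
- red_jar: Closed jar of red slip, terracotta-red with a red lid, about 0.2 kg. 54 mm in diameter, 60 mm high, straight-sided up to 42 mm, the lid 51 mm in diameter; origin at the centre of the underside, z up. Stands among the stock; not wanted in either kit, to be left alone.
- bowl: Terracotta bowl, 124 mm across the rim, 50 mm high; origin at the centre of the underside. To be left alone.
- mug: Blue glazed mug, 80 mm in diameter, 85 mm high, with a handle; origin at the centre of the underside. To be left alone.

How it is judged:
At the end, for the whole second after the job is handed in: White jar (green) and stamp (blue) upright on their well floors, within 15 mm of centre. Brush and loop tool in separate rests (green), modelling tool in a rest (blue): handle down in both notches, within 16 mm across, 22 mm along, head either way. All at rest ((((x of brush in the frame of green_tray between -0.096 and -0.064 m and y of brush in the frame of green_tray between -0.022 and 0.022 m and z of brush in the frame of green_tray between 0.01 and 0.018 m and angle between the x axis of brush and the y axis of green_tray, either way round below 0.35 rad and angle between brush's own z axis and vertical below 0.15 rad) and (x of loop_tool in the frame of green_tray between -0.04 and -0.008 m and y of loop_tool in the frame of green_tray between -0.022 and 0.022 m and z of loop_tool in the frame of green_tray between 0.01 and 0.018 m and angle between the x axis of loop_tool and the y axis of green_tray, either way round below 0.35 rad and angle between loop_tool's own z axis and vertical below 0.15 rad)) or ((x of brush in the frame of green_tray between -0.04 and -0.008 m and y of brush in the frame of green_tray between -0.022 and 0.022 m and z of brush in the frame of green_tray between 0.01 and 0.018 m and angle between the x axis of brush and the y axis of green_tray, either way round below 0.35 rad and angle between brush's own z axis and vertical below 0.15 rad) and (x of loop_tool in the frame of green_tray between -0.096 and -0.064 m and y of loop_tool in the frame of green_tray between -0.022 and 0.022 m and z of loop_tool in the frame of green_tray between 0.01 and 0.018 m and angle between the x axis of loop_tool and the y axis of green_tray, either way round below 0.35 rad and angle between loop_tool's own z axis and vertical below 0.15 rad))) and x of white_jar in the frame of green_tray between 0.05 and 0.08 m and y of white_jar in the frame of green_tray between -0.015 and 0.015 m and z of white_jar in the frame of green_tray between 0.002 and 0.01 m and angle between each of white_jar, stamp's own z axis and vertical below 0.12 rad and ((x of modelling_tool in the frame of blue_tray between -0.096 and -0.064 m and y of modelling_tool in the frame of blue_tray between -0.022 and 0.022 m and z of modelling_tool in the frame of blue_tray between 0.01 and 0.018 m and angle between the x axis of modelling_tool and the y axis of blue_tray, either way round below 0.35 rad and angle between modelling_tool's own z axis and vertical below 0.15 rad) or (x of modelling_tool in the frame of blue_tray between -0.04 and -0.008 m and y of modelling_tool in the frame of blue_tray between -0.022 and 0.022 m and z of modelling_tool in the frame of blue_tray between 0.01 and 0.018 m and angle between the x axis of modelling_tool and the y axis of blue_tray, either way round below 0.35 rad and angle between modelling_tool's own z axis and vertical below 0.15 rad)) and x of stamp in the frame of blue_tray between 0.05 and 0.08 m and y of stamp in the frame of blue_tray between -0.015 and 0.015 m and z of stamp in the frame of blue_tray between 0.002 and 0.01 m and linear speed of each of brush, loop_tool, modelling_tool, white_jar, stamp below 0.02 m/s); the robot touches nothing.
It fails at once if the red-lidded jar is disturbed (moved over 30 mm or tipped) (distance of red_jar from where it was at the start of the episode above 0.03 m or angle between red_jar's own z axis and vertical above 0.35 rad).
It fails at once if the bowl is disturbed (moved over 30 mm or tipped) (distance of bowl from where it was at the start of the episode above 0.03 m or angle between bowl's own z axis and vertical above 0.35 rad).
It fails at once if the mug is disturbed (moved over 30 mm or tipped) (distance of mug from where it was at the start of the episode above 0.03 m or angle between mug's own z axis and vertical above 0.35 rad).
It fails at once if the white-lidded jar is let go in the air, its foot more than 40 mm above the bench (height (world z) of white_jar above 0.04 m and contact force between white_jar and anything else below 0.01 N).
It also fails if it takes over 118 s, if anything falls off the work surface, if the arm or the gripper's body presses on something with over 40 N, if the wrist force passes 120 N, or if a joint passes its speed limit or range.

## Working session

There is one attempt and no reset: what is moved stays moved. The work goes in short steps, Python scripts to look and compute and a tool call to move; the robot and the scene stay as the last step left them, time stands still between calls to the robot, and variables do not carry over. Pictures are saved under pics/ and viewed, at most 14 in all, crops included, and the job is handed in when it is done.

Besides the shell and the picture viewer there is one more tool, called after "Call:" by a JSON object that holds its "name" and its "arguments", one argument or row to a line. drive_tool: Moves the arm, as the interface text tells. Its arguments: {"type":"object","properties":{"rows":{"type":"array"},"force":{"type":"number"}},"required":["rows"]}

```bash
mkdir -p pics; ls; cat > h.py <<'E'
import numpy as np, cv2
from workcell import status, read_camera, workorder, masks_of
def ray(p,uv):
    K=np.array(p["intrinsics"]);T=np.array(p["world_from_camera"])
    d=np.linalg.inv(K)@np.array([uv[0],uv[1],1.0]);d=np.array([d[0],-d[1],-d[2]])
    return T[:3,3],T[:3,:3]@d
def at(p,uv,z):
    o,d=ray(p,uv);return o+d*(z-o[2])/d[2]
def proj(p,X):
    K=np.array(p["intrinsics"]);T=np.array(p["world_from_camera"])
    c=T[:3,:3].T@(np.array(X)-T[:3,3]);v=K@np.array([c[0],-c[1],-c[2]]);return v[:2]/v[2]
E
python3 - <<'E'
from h import *
names=["green_tray","blue_tray","brush","loop_tool","modelling_tool","white_jar","stamp","red_jar","bowl","mug"]
for c in ["top","scene"]:
    p=read_camera(c);cv2.imwrite(f"pics/{c}0.png",p["color"][:,:,::-1])
    print(c,{k:v for k,v in p.items() if k not in("color","intrinsics","world_from_camera")},np.round(np.array(p["world_from_camera"]),3).tolist(),np.array(p["intrinsics"]).tolist())
    for n in names:
        for m in masks_of(p,n)[:2]:
            ys,xs=np.nonzero(m["mask"]);cx,cy=xs.mean(),ys.mean()
            w=at(p,(cx,cy),0.01)
            pts=np.array([at(p,(a,b),0.01)[:2] for a,b in zip(xs,ys)]);d=pts-pts.mean(0);u,s,vt=np.linalg.svd(d,full_matrices=False)
            print(n,round(m["score"],2),m["bbox"],len(xs),np.round([cx,cy],1),np.round(w[:2],3),"axis",round(np.degrees(np.arctan2(vt[0][1],vt[0][0])),1),np.round(d@vt[0],3).min().round(3),(d@vt[0]).max().round(3))
s=status.read_state();print(s)
E
```

```text
pics
top {'shot': 1} [[0.019, 0.997, -0.079, 0.529], [-1.0, 0.017, -0.021, -0.007], [-0.019, 0.079, 0.997, 0.968], [0.0, 0.0, 0.0, 1.0]] [[410.80238552703366, 0.0, 257.417036745229], [0.0, 410.80238552703366, 190.2343537480428], [0.0, 0.0, 1.0]]
green_tray 0.91 [63.0, 176.2, 169.1, 286.6] 9297 [115.3 231.6] [0.502 0.344] axis -167.4 -0.126 0.122
green_tray 0.44 [356.2, 179.9, 465.6, 289.4] 9997 [412.8 236.6] [ 0.504 -0.346] axis -170.9 -0.122 0.12
blue_tray 0.71 [355.0, 181.6, 465.2, 293.2] 9951 [412.9 236.8] [ 0.503 -0.347] axis -174.1 -0.123 0.119
brush 0.58 [197.7, 136.6, 218.8, 202.6] 531 [210.1 166.9] [0.658 0.126] axis 171.0 -0.068 0.08
loop_tool 0.79 [316.4, 138.5, 336.7, 202.7] 449 [324.7 169.9] [ 0.655 -0.143] axis 170.4 -0.075 0.072
modelling_tool 0.88 [208.8, 216.1, 215.7, 281.0] 443 [211.5 247. ] [0.47  0.117] axis -171.3 -0.073 0.076
white_jar 0.97 [251.0, 162.6, 271.9, 187.0] 433 [260.5 174.1] [0.643 0.007] axis -176.4 -0.029 0.028
stamp 0.88 [251.5, 234.8, 273.4, 258.3] 357 [260.  245.4] [0.476 0.005] axis 147.0 -0.024 0.024
red_jar 0.82 [306.3, 236.1, 330.2, 262.4] 48
[... 2062 characters left out ...]
4
{'time': 1.1, 'q': array([-1.28490428e+00,  2.63887948e-01,  1.60400128e+00, -1.30953497e-05,
        1.27367713e+00, -3.69073328e-02]), 'joint_vel': array([-2.90550956e-03, -6.69991272e-04,  1.44289934e-05, -4.47146768e-05,
        5.68831273e-04, -4.45401976e-04]), 'joint_torque': array([ 1.38009313e-03, -5.15076613e+01, -3.67729139e+01,  1.43968791e-04,
        7.73759948e-04, -9.92062155e-06]), 'tool_pos': array([ 0.21411529, -0.64014264,  0.23128716]), 'tcp_rot': array([ 3.10073412e+00,  5.04855010e-01, -1.43869369e-05]), 'wrist_force': array([0.31915158, 0.51292265, 0.02878825]), 'torque': array([ 0.03118129, -0.03296222, -0.00349989]), 'grip_force': 0.0, 'width': 1.0003747545158768}
```

```bash
python3 - <<'E'
import cv2
t=cv2.imread("pics/top0.png");s=cv2.imread("pics/scene0.png")
cv2.imwrite("pics/top0b.png",cv2.resize(t[90:310,40:480],(800,400),interpolation=cv2.INTER_CUBIC))
cv2.imwrite("pics/scene0b.png",cv2.resize(s,(800,600),interpolation=cv2.INTER_CUBIC))
E
```

```text
(no output)
```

View pics/top0b.png

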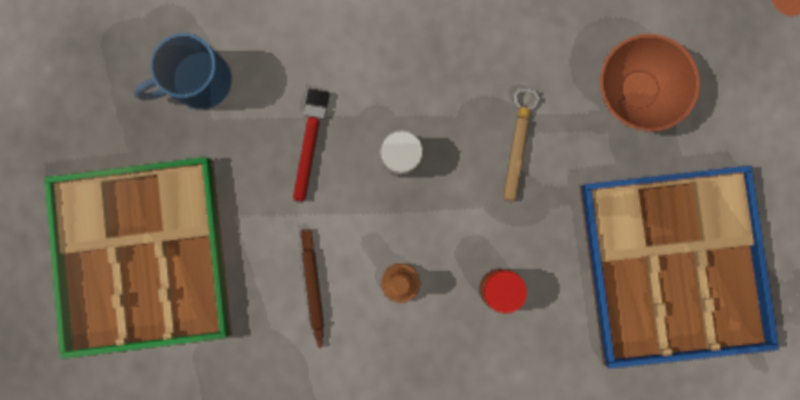

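View pics/scene0b.png

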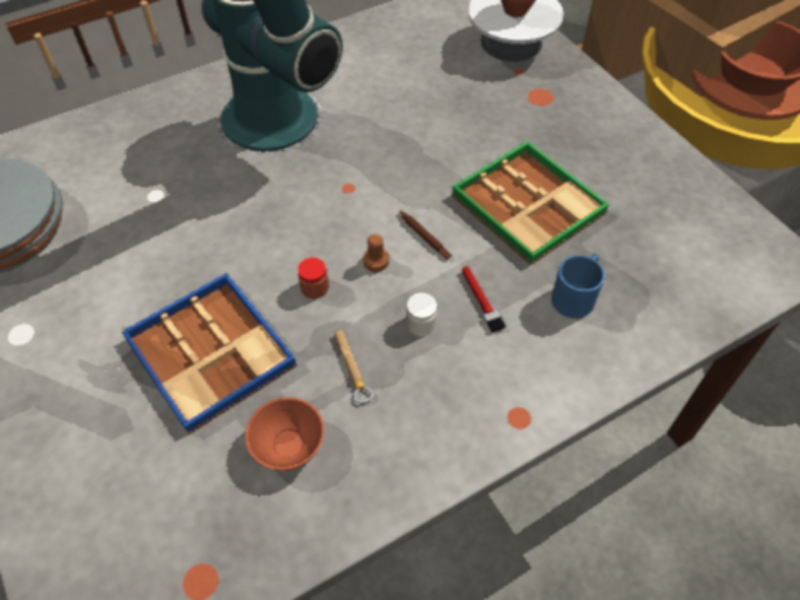

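```bash
cat > fit.py <<'E'
from h import *
from scipy.optimize import minimize
def box(x0,x1,w,z0,z1): return [(x,y,z) for x in(x0,x1) for y in(-w/2,w/2) for z in(z0,z1)]
def cyl(d,z0,z1):
    a=np.linspace(0,2*np.pi,24,endpoint=False);return [(d/2*np.cos(t),d/2*np.sin(t),z) for t in a for z in(z0,z1)]
tray=[(x,y,z) for x in(-.115,.115) for y in(-.105,.105) for z in(0,.03)]
M={"green_tray":tray,"blue_tray":tray,
"brush":box(-.066,.046,.016,0,.016)+box(.05,.082,.028,.004,.012),
"loop_tool":box(-.066,.056,.016,0,.016)+[(.0665+.0175*np.cos(t),.0175*np.sin(t),.008) for t in np.linspace(0,6.28,16)],
"modelling_tool":box(-.052,.052,.016,0,.016)+box(.07,.077,.012,.006,.010)+[(-.074,0,.008)],
"white_jar":cyl(.054,0,.042)+cyl(.051,.042,.06),"red_jar":cyl(.054,0,.042)+cyl(.051,.042,.06),
"stamp":cyl(.05,0,.018)+cyl(.03,.02,.07)}
S=8
def hull(pts):
    im=np.zeros((384*2,512*2),np.uint8)
    cv2.fillConvexPoly(im,np.round(cv2.convexHull(np.float32(pts)).reshape(-1,2)*2*256).astype(np.int32),255,cv2.LINE_AA,8)
    return cv2.GaussianBlur(im,(0,0),3).astype(float)/255
def seen(p,n):
    if n.endswith("tray"):
        h=cv2.cvtColor(p["color"],cv2.COLOR_RGB2HSV);lo,hi=((45,90,40),(80,255,255)) if n[0]=="g" else ((100,120,40),(125,255,255))
        m=cv2.inRange(h,lo,hi); m[:170]*= n[0]=="x" 
        k,l,st,_=cv2.connectedComponentsWithStats(m);i=1+np.argmax(st[1:,4]);m=l==i
    else:
        r=masks_of(p,n)
        if not r:return None
        m=r[0]["mask"]
    ys,xs=np.nonzero(m);c=[(x+a,y+b) for x,y in zip(xs,ys) for a in(-.5,.5) for b in(-.5,.5)]
    return c
def fit(pics,n,x0,z=0):
    T=[(p,hull(np.array(c)+.0)) for p in pics for c in[seen(p,n)] if c]
    P=np.array(M[n])
    def cost(v):
        c,s=np.cos(v[2]),np.sin(v[2]);W=np.c_[v[0]+c*P[:,0]-s*P[:,1],v[1]+s*P[:,0]+c*P[:,1],P[:,2]+z]
        return sum(((hull([proj(p,w) for w in W])-t)**2).sum()/t.sum() for p,t in T)
    r=minimize(cost,x0,method="Nelder-Mead",options=dict(initial_simplex=[x0,x0+np.r_[.015,0,0],x0+np.r_[0,.015,0],x0+np.r_[0,0,.15]],xatol=1e-4,fatol=1e-4))
    return r.x,r.fun
E
python3 - <<'E'
from fit import *
t=read_camera("top");s=read_camera("scene")
I=dict(green_tray=(.5,.344,.1),blue_tray=(.503,-.347,.1),brush=(.65,.126,-.15),loop_tool=(.655,-.143,-.17),modelling_tool=(.47,.117,.15),white_jar=(.635,.007,0),stamp=(.468,.005,0),red_jar=(.46,-.125,0))
for n,x in I.items():
    for ps in ([t],[s],[t,s]) if not n.endswith("tray") else ([t],):
        v,f=fit(ps,n,np.array(x)); print(n,np.round(v[:2],4),round(np.degrees(v[2]),1),round(f,3))
E
```

```text
green_tray [0.5038 0.3424] 8.2 0.001
blue_tray [ 0.506  -0.3436] 7.5 0.001
brush [0.6432 0.1292] -9.0 0.008
brush [0.6461 0.1251] -9.5 0.015
brush [0.6446 0.1274] -9.2 0.053
loop_tool [ 0.6319 -0.1399] -9.0 0.307
loop_tool [ 0.6474 -0.1445] -8.1 0.04
loop_tool [ 0.644  -0.1426] -8.8 0.396
modelling_tool [0.4648 0.1164] 8.6 0.005
modelling_tool [0.4662 0.1133] 7.9 0.005
modelling_tool [0.4651 0.1154] 8.2 0.041
white_jar [0.639  0.0066] 2.9 0.005
white_jar [0.6396 0.0021] 4.9 0.006
white_jar [0.6389 0.0049] 2.2 0.032
stamp [0.4774 0.005 ] 0.5 0.002
stamp [0.4786 0.0017] 4.8 0.005
stamp [0.4773 0.0038] 1.1 0.02
red_jar [ 0.4703 -0.1226] -2.3 0.003
red_jar [-0.4    0.375] 80.2 0.741
red_jar [ 0.4702 -0.123 ] -1.1 2.135
```

```bash
cat > plan.py <<'E'
import sys,math
from h import *
from scipy.spatial.transform import Rotation as R
# args: x y z phi(deg of tool y; 'k' keep)
def plan(x,y,z,phi=None,p=None,ph=None):
    s=status.read_state();p=np.array(s["tool_pos"]);A=R.from_rotvec(s["tcp_rot"]).as_matrix()
    ph=math.degrees(math.atan2(A[1,1],A[0,1]))
    turn=0 if phi is None else -((phi-ph+180)%360-180)
    B=A@R.from_euler("z",turn,degrees=True).as_matrix()
    d=B.T@(np.array([x,y,z])-p)
    n=max(1,math.ceil(abs(turn)/7.1));m=max(1,math.ceil(np.abs(d).max()/.041))
    print("t",round(s["time"],2),"pos",p.round(4),"phi",round(ph,1),"tilt",A[2].round(3),"w",round(s["width"],3),"g",round(s["grip_force"],1),"q",np.degrees(s["q"]).round(0))
    print(f"turn {turn:.1f} = {n} x {turn/n:.2f} | then shift {d.round(4)} = {m} x {(d/m).round(4)}")
if __name__=="__main__":
    a=sys.argv[1:];plan(*map(float,a[:3]),None if len(a)<4 else float(a[3]))
E
python3 plan.py .646 -.143 .18 -98.8
```

```text
t 2.4 pos [ 0.2141 -0.6401  0.2313] phi -71.5 tilt [ 0.  0. -1.] w 1.001 g 0.0 q [-74.  15.  92.   0.  73.  -2.]
turn 27.3 = 4 x 6.82 | then shift [ 0.3507 -0.5574  0.0513] = 14 x [ 0.0251 -0.0398  0.0037]
```

Call:
{"name": "drive_tool", "arguments": {
  "rows": [
    [0,0,6.82,0,0,0,0.5],
    [0,0,6.82,0,0,0,0.5],
    [0,0,6.82,0,0,0,0.5],
    [0,0,6.82,0,0,0,0.5],
    [0,0,0,0.0206,-0.0328,0.003,0.5],
    [0,0,0,0.0206,-0.0328,0.003,0.5],
    [0,0,0,0.0206,-0.0328,0.003,0.5],
    [0,0,0,0.0206,-0.0328,0.003,0.5]
  ],
  "force": 40
}}

```text
time: 3.07
tool_pos: [0.3162, -0.522, 0.2192]
tcp_rot: [3.132, -0.242, 0.0]
wrist_force: [0.6, -0.4, -0.5]
width: 0.501
grip_force: 0.0
```

Call:
{"name": "drive_tool", "arguments": {
  "rows": [
    [0,0,0,0.0206,-0.0328,0.003,0.5],
    [0,0,0,0.0206,-0.0328,0.003,0.5],
    [0,0,0,0.0206,-0.0328,0.003,0.5],
    [0,0,0,0.0206,-0.0328,0.003,0.5],
    [0,0,0,0.0206,-0.0328,0.003,0.5],
    [0,0,0,0.0206,-0.0328,0.003,0.5],
    [0,0,0,0.0206,-0.0328,0.003,0.5],
    [0,0,0,0.0206,-0.0328,0.003,0.5]
  ]
}}

```text
time: 3.73
tool_pos: [0.5196, -0.2873, 0.1955]
tcp_rot: [3.132, -0.241, 0.001]
wrist_force: [0.7, -0.9, -0.6]
width: 0.499
grip_force: 0.0
```

Call:
{"name": "drive_tool", "arguments": {
  "rows": [
    [0,0,0,0.0206,-0.0328,0.003,0.5],
    [0,0,0,0.0206,-0.0328,0.003,0.5],
    [0,0,0,0.0206,-0.0328,0.003,0.5],
    [0,0,0,0.0206,-0.0328,0.003,0.5],
    [0,0,0,0.0206,-0.0328,0.003,0.5],
    [0,0,0,0,0,0,0.5],
    [0,0,0,0,0,0,0.5]
  ]
}}

```text
time: 4.32
tool_pos: [0.6463, -0.1405, 0.1797]
tcp_rot: [-3.133, 0.235, 0.001]
wrist_force: [-0.7, -0.7, 0.8]
width: 0.502
grip_force: 0.0
```

```bash
python3 plan.py .646 -.143 .05 -98.8
```

```text
t 4.32 pos [ 0.6463 -0.1405  0.1797] phi -98.6 tilt [-0.001  0.    -1.   ] w 0.502 g 0.0 q [-14.  16.  97.  -0.  68.  84.]
turn 0.2 = 1 x 0.23 | then shift [0.0002 0.0025 0.1297] = 4 x [0.0001 0.0006 0.0324]
```

Call:
{"name": "drive_tool", "arguments": {
  "rows": [
    [0,0,0.2,0,0.0025,0.03,0.5],
    [0,0,0,0,0,0.04,0.5],
    [0,0,0,0,0,0.04,0.5],
    [0,0,0,0,0,0.03,0.5],
    [0,0,0,0,0,0.02,0.5],
    [0,0,0,0,0,0.014,0.5],
    [0,0,0,0,0,0,0.5],
    [0,0,0,0,0,0,0.1]
  ]
}}

```text
time: 4.98
tool_pos: [0.6444, -0.1459, 0.0062]
tcp_rot: [3.132, -0.248, -0.001]
wrist_force: [0.7, 0.8, 0.6]
width: 0.375
grip_force: 0.0
```

Call:
{"name": "drive_tool", "arguments": {
  "rows": [
    [0,0,0,0,0,0,0],
    [0,0,0,0,0,0,0],
    [0,0,0,0,0,0,0],
    [0,0,0,0,0,0,0],
    [0,0,0,0,0,0,0]
  ]
}}

```text
time: 5.4
tool_pos: [0.6469, -0.1457, 0.0088]
tcp_rot: [3.131, -0.246, 0.006]
wrist_force: [-0.1, -0.0, 8.1]
width: 0.165
grip_force: 41.5
```

```bash
python3 plan.py .482 .3393 .18 8.2
```

```text
t 5.4 pos [ 0.6469 -0.1457  0.0088] phi -99.0 tilt [ 0.004  0.001 -1.   ] w 0.165 g 41.5 q [-15.  26. 103.  -0.  51.  84.]
turn -107.2 = 16 x -6.70 | then shift [ 0.5032 -0.0934 -0.1725] = 13 x [ 0.0387 -0.0072 -0.0133]
```

Call:
{"name": "drive_tool", "arguments": {
  "rows": [
    [0,0,0,0,0,-0.02,0],
    [0,0,0,0,0,-0.04,0],
    [0,0,0,0,0,-0.04,0],
    [0,0,0,0,0,-0.04,0],
    [0,0,0,0,0,-0.03,0],
    [0,0,-6.7,0,0,0,0],
    [0,0,-6.7,0,0,0,0],
    [0,0,-6.7,0,0,0,0]
  ]
}}

```text
time: 6.07
tool_pos: [0.6456, -0.145, 0.1782]
tcp_rot: [3.125, 0.314, 0.004]
wrist_force: [0.4, -0.1, -1.1]
width: 0.174
grip_force: 40.7
```

Call:
{"name": "drive_tool", "arguments": {
  "rows": [
    [0,0,-6.7,0,0,0,0],
    [0,0,-6.7,0,0,0,0],
    [0,0,-6.7,0,0,0,0],
    [0,0,-6.7,0,0,0,0],
    [0,0,-6.7,0,0,0,0],
    [0,0,-6.7,0,0,0,0],
    [0,0,-6.7,0,0,0,0],
    [0,0,-6.7,0,0,0,0]
  ]
}}

```text
time: 6.73
tool_pos: [0.6448, -0.1448, 0.1764]
tcp_rot: [-2.649, -1.689, -0.0]
wrist_force: [0.3, -0.5, -0.7]
width: 0.17
grip_force: 40.7
```

Call:
{"name": "drive_tool", "arguments": {
  "rows": [
    [0,0,-6.7,0,0,0,0],
    [0,0,-6.7,0,0,0,0],
    [0,0,-6.7,0,0,0,0],
    [0,0,-6.7,0,0,0,0],
    [0,0,-6.7,0,0,0,0],
    [0,0,0,0,0,0,0],
    [0,0,0,0,0,0,0]
  ]
}}

```text
time: 7.32
tool_pos: [0.6449, -0.1448, 0.1764]
tcp_rot: [-2.06, -2.372, -0.0]
wrist_force: [0.4, -0.3, -0.3]
width: 0.171
grip_force: 40.7
```

```bash
python3 plan.py .482 .3393 .17 8.2
```

```text
t 7.32 pos [ 0.6449 -0.1448  0.1764] phi 8.0 tilt [ 0.  0. -1.] w 0.171 g 40.7 q [-15.  16.  97.   0.  67. -23.]
turn -0.2 = 1 x -0.16 | then shift [ 0.5024 -0.0922  0.0064] = 13 x [ 0.0386 -0.0071  0.0005]
```

Call:
{"name": "drive_tool", "arguments": {
  "rows": [
    [0,0,0,0.0386,-0.0071,0,0],
    [0,0,0,0.0386,-0.0071,0,0],
    [0,0,0,0.0386,-0.0071,0,0],
    [0,0,0,0.0386,-0.0071,0,0],
    [0,0,0,0.0386,-0.0071,0,0],
    [0,0,0,0.0386,-0.0071,0,0],
    [0,0,0,0.0386,-0.0071,0,0],
    [0,0,0,0.0386,-0.0071,0,0]
  ]
}}

```text
time: 7.98
tool_pos: [0.5438, 0.1541, 0.1766]
tcp_rot: [2.061, 2.371, 0.001]
wrist_force: [1.1, 0.9, -0.9]
width: 0.172
grip_force: 40.7
```

Call:
{"name": "drive_tool", "arguments": {
  "rows": [
    [0,0,0,0.0386,-0.0071,0,0],
    [0,0,0,0.0386,-0.0071,0,0],
    [0,0,0,0.0386,-0.0071,0,0],
    [0,0,0,0.0386,-0.0071,0,0],
    [0,0,0,0.0386,-0.0071,0,0],
    [0,0,0,0,0,0,0],
    [0,0,0,0,0,0,0],
    [0,0,0,0,0,0,0]
  ]
}}

```text
time: 8.65
tool_pos: [0.4817, 0.3383, 0.1762]
tcp_rot: [2.057, 2.374, -0.001]
wrist_force: [0.6, -0.8, -0.6]
width: 0.168
grip_force: 40.7
```

```bash
python3 plan.py .482 .3393 .024 8.2
```

```text
t 8.65 pos [0.4817 0.3383 0.1762] phi 8.2 tilt [-0.001 -0.    -1.   ] w 0.168 g 40.7 q [ 33.   8. 106.  -0.  66.  25.]
turn -0.0 = 1 x -0.01 | then shift [0.0011 0.0004 0.1522] = 4 x [0.0003 0.0001 0.038 ]
```

Call:
{"name": "drive_tool", "arguments": {
  "rows": [
    [0,0,0,0.001,0,0.035,0],
    [0,0,0,0,0,0.04,0],
    [0,0,0,0,0,0.035,0],
    [0,0,0,0,0,0.02,0],
    [0,0,0,0,0,0.013,0],
    [0,0,0,0,0,0.008,0],
    [0,0,0,0,0,0,0],
    [0,0,0,0,0,0,0]
  ]
}}

```text
time: 9.32
tool_pos: [0.4831, 0.3395, 0.0264]
tcp_rot: [2.058, 2.373, 0.003]
wrist_force: [-0.6, 0.2, -0.2]
width: 0.166
grip_force: 40.7
```

Call:
{"name": "drive_tool", "arguments": {
  "rows": [
    [0,0,0,0,0,0,0.3],
    [0,0,0,0,0,0,0.3],
    [0,0,0,0,0,0,0.3],
    [0,0,0,0,0,-0.02,0.3],
    [0,0,0,0,0,-0.04,0.3],
    [0,0,0,0,0,-0.04,0.5],
    [0,0,0,0,0,-0.04,0.5],
    [0,0,0,0,0,0,0.5]
  ]
}}

```text
time: 9.98
tool_pos: [0.4872, 0.3431, 0.1765]
tcp_rot: [2.053, 2.371, 0.027]
wrist_force: [1.9, 0.0, 1.6]
width: 0.499
grip_force: 0.0
```

```bash
python3 plan.py .6445 .1285 .17 80.8
```

```text
t 9.98 pos [0.4872 0.3431 0.1765] phi 8.2 tilt [ 0.007  0.016 -1.   ] w 0.499 g 0.0 q [ 33.   8. 106.  -0.  65.  25.]
turn -72.6 = 11 x -6.60 | then shift [-0.1895 -0.1868  0.0068] = 5 x [-0.0379 -0.0374  0.0014]
```

Call:
{"name": "drive_tool", "arguments": {
  "rows": [
    [0,0,-6.6,0,0,0,0.5],
    [0,0,-6.6,0,0,0,0.5],
    [0,0,-6.6,0,0,0,0.5],
    [0,0,-6.6,0,0,0,0.5],
    [0,0,-6.6,0,0,0,0.5],
    [0,0,-6.6,0,0,0,0.5],
    [0,0,-6.6,0,0,0,0.5],
    [0,0,-6.6,0,0,0,0.5]
  ]
}}

```text
time: 10.65
tool_pos: [0.4819, 0.3397, 0.1659]
tcp_rot: [0.777, 3.043, 0.001]
wrist_force: [0.0, -0.0, -0.6]
width: 0.501
grip_force: 0.0
```

Call:
{"name": "drive_tool", "arguments": {
  "rows": [
    [0,0,-6.6,0,0,0,0.5],
    [0,0,-6.6,0,0,0,0.5],
    [0,0,-6.6,0,0,0,0.5],
    [0,0,0,-0.0271,-0.0267,0,0.5],
    [0,0,0,-0.0271,-0.0267,0,0.5],
    [0,0,0,-0.0271,-0.0267,0,0.5],
    [0,0,0,-0.0271,-0.0267,0,0.5]
  ]
}}

```text
time: 11.23
tool_pos: [0.5727, 0.2159, 0.1661]
tcp_rot: [0.249, 3.13, 0.001]
wrist_force: [0.5, 0.6, -0.1]
width: 0.5
grip_force: 0.0
```

Call:
{"name": "drive_tool", "arguments": {
  "rows": [
    [0,0,0,-0.0271,-0.0267,0,0.5],
    [0,0,0,-0.0271,-0.0267,0,0.5],
    [0,0,0,-0.0271,-0.0267,0,0.5],
    [0,0,0,0,0,0,0.5],
    [0,0,0,0,0,0,0.5],
    [0,0,0,0,0,0,0.5]
  ]
}}

```text
time: 11.73
tool_pos: [0.639, 0.1248, 0.1654]
tcp_rot: [-0.253, -3.131, -0.001]
wrist_force: [-0.3, -0.4, 0.0]
width: 0.501
grip_force: 0.0
```

```bash
python3 plan.py .6445 .1285 .009 80.8
python3 - <<'E'
from fit import *
p=read_camera("top");print([round(m["score"],2) for m in masks_of(p,"loop_tool")])
cv2.imwrite("pics/g1.png",cv2.resize(p["color"][160:300,40:220,::-1],(720,560),interpolation=cv2.INTER_CUBIC))
E
```

```text
t 11.73 pos [0.639  0.1248 0.1654] phi 80.8 tilt [ 0.     0.001 -1.   ] w 0.501 g 0.0 q [  9.  15.  99.   0.  66. -72.]
turn -0.0 = 1 x -0.03 | then shift [-0.0048  0.0044  0.1564] = 4 x [-0.0012  0.0011  0.0391]
[0.49]
```

View pics/g1.png

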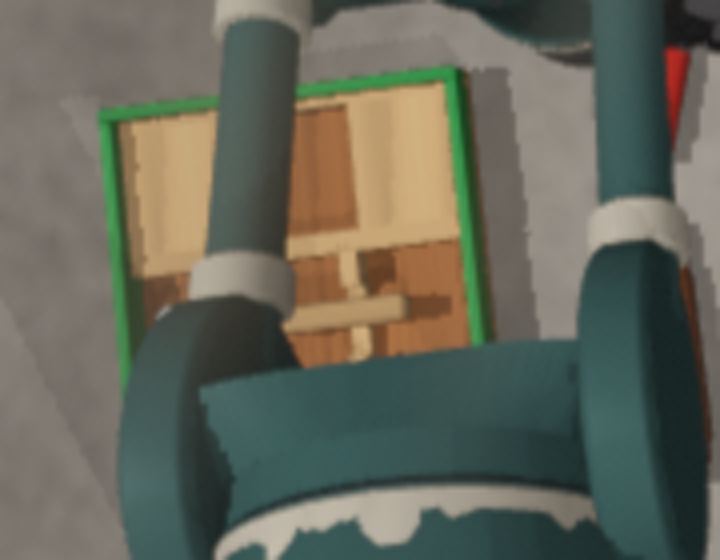

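The loop tool's handle lies across the visible right bar in the notch near the well (end at about (405,305)); the arm hides the rest of it. Next is the brush.

Call:
{"name": "drive_tool", "arguments": {
  "rows": [
    [0,0,0,-0.0048,0.0044,0.03,0.5],
    [0,0,0,0,0,0.04,0.5],
    [0,0,0,0,0,0.04,0.5],
    [0,0,0,0,0,0.025,0.5],
    [0,0,0,0,0,0.015,0.5],
    [0,0,0,0,0,0.006,0.5],
    [0,0,0,0,0,0,0.5],
    [0,0,0,0,0,0,0.1]
  ]
}}

```text
time: 12.5
tool_pos: [0.6459, 0.129, 0.0109]
tcp_rot: [0.25, 3.129, 0.001]
wrist_force: [0.6, -1.1, 1.6]
width: 0.372
grip_force: 0.0
```

Call:
{"name": "drive_tool", "arguments": {
  "rows": [
    [0,0,0,0,0,0,0],
    [0,0,0,0,0,0,0],
    [0,0,0,0,0,0,0],
    [0,0,0,0,0,0,0],
    [0,0,0,0,0,0,0]
  ]
}}

```text
time: 12.92
tool_pos: [0.647, 0.1287, 0.0122]
tcp_rot: [0.252, 3.127, 0.002]
wrist_force: [-0.0, 1.1, 5.9]
width: 0.166
grip_force: 39.9
```

Call:
{"name": "drive_tool", "arguments": {
  "rows": [
    [0,0,0,0,0,-0.02,0],
    [0,0,0,0,0,-0.04,0],
    [0,0,0,0,0,-0.04,0],
    [0,0,0,0,0,-0.04,0],
    [0,0,0,0,0,-0.03,0],
    [0,0,6.6,0,0,0,0],
    [0,0,6.6,0,0,0,0],
    [0,0,6.6,0,0,0,0]
  ]
}}

```text
time: 13.58
tool_pos: [0.6455, 0.1281, 0.1816]
tcp_rot: [0.794, 3.036, 0.002]
wrist_force: [-0.7, -0.5, -0.7]
width: 0.166
grip_force: 39.1
```

Call:
{"name": "drive_tool", "arguments": {
  "rows": [
    [0,0,6.6,0,0,0,0],
    [0,0,6.6,0,0,0,0],
    [0,0,6.6,0,0,0,0],
    [0,0,6.6,0,0,0,0],
    [0,0,6.6,0,0,0,0],
    [0,0,6.6,0,0,0,0],
    [0,0,6.6,0,0,0,0],
    [0,0,6.6,0,0,0,0]
  ]
}}

```text
time: 14.25
tool_pos: [0.6447, 0.128, 0.1798]
tcp_rot: [2.063, 2.368, 0.001]
wrist_force: [-0.3, 0.4, -0.4]
width: 0.169
grip_force: 39.1
```

```bash
python3 plan.py .4276 .3314 .17 8.2
```

```text
t 14.25 pos [0.6447 0.128  0.1798] phi 7.9 tilt [-0.     0.001 -1.   ] w 0.169 g 39.1 q [ 9. 15. 97. -0. 67.  1.]
turn -0.3 = 1 x -0.32 | then shift [ 0.2323 -0.1859  0.0097] = 6 x [ 0.0387 -0.031   0.0016]
```

Call:
{"name": "drive_tool", "arguments": {
  "rows": [
    [0,0,-0.3,0.029,-0.0232,0,0],
    [0,0,0,0.029,-0.0232,0,0],
    [0,0,0,0.029,-0.0232,0,0],
    [0,0,0,0.029,-0.0232,0,0],
    [0,0,0,0.029,-0.0232,0,0],
    [0,0,0,0.029,-0.0232,0,0],
    [0,0,0,0.029,-0.0232,0,0],
    [0,0,0,0.029,-0.0232,0,0]
  ]
}}

```text
time: 14.92
tool_pos: [0.4256, 0.3311, 0.18]
tcp_rot: [2.051, 2.379, 0.002]
wrist_force: [0.7, 1.5, -0.8]
width: 0.168
grip_force: 39.2
```

Call:
{"name": "drive_tool", "arguments": {
  "rows": [
    [0,0,0,0,0,0,0],
    [0,0,0,0,0,0,0],
    [0,0,0,0,0,0,0]
  ]
}}

```text
time: 15.17
tool_pos: [0.4272, 0.3303, 0.1799]
tcp_rot: [2.049, 2.38, 0.001]
wrist_force: [-0.2, -0.6, -1.1]
width: 0.165
grip_force: 39.2
```

```bash
python3 plan.py .4276 .3314 .0265 8.2
```

```text
t 15.17 pos [0.4272 0.3303 0.1799] phi 8.6 tilt [-0.     0.001 -1.   ] w 0.165 g 39.2 q [ 35.   3. 112.  -0.  65.  27.]
turn 0.4 = 1 x 0.37 | then shift [0.001  0.0004 0.1534] = 4 x [0.0003 0.0001 0.0383]
```

Call:
{"name": "drive_tool", "arguments": {
  "rows": [
    [0,0,0,0.001,0,0.035,0],
    [0,0,0,0,0,0.04,0],
    [0,0,0,0,0,0.03,0],
    [0,0,0,0,0,0.02,0],
    [0,0,0,0,0,0.015,0],
    [0,0,0,0,0,0.008,0],
    [0,0,0,0,0,0.005,0],
    [0,0,0,0,0,0,0]
  ]
}}

```text
time: 15.83
tool_pos: [0.4279, 0.3305, 0.0268]
tcp_rot: [2.052, 2.378, -0.001]
wrist_force: [-0.6, 0.1, -0.9]
width: 0.166
grip_force: 39.2
```

Call:
{"name": "drive_tool", "arguments": {
  "rows": [
    [0,0,0,0,0,0,0.24],
    [0,0,0,0,0,0,0.24],
    [0,0,0,0,0,0,0.24],
    [0,0,0,0,0,-0.02,0.24],
    [0,0,0,0,0,-0.04,0.24],
    [0,0,0,0,0,-0.04,0.5],
    [0,0,0,0,0,-0.04,1],
    [0,0,0,0,0,0,1]
  ]
}}

```text
time: 16.5
tool_pos: [0.4321, 0.335, 0.1766]
tcp_rot: [2.048, 2.377, 0.026]
wrist_force: [0.6, 1.9, 0.8]
width: 0.656
grip_force: 0.0
```

```bash
python3 plan.py .639 .006 .17 98
```

```text
t 16.5 pos [0.4321 0.335  0.1766] phi 8.5 tilt [ 0.008  0.015 -1.   ] w 0.656 g 0.0 q [ 35.   3. 112.  -0.  64.  27.]
turn -89.5 = 13 x -6.88 | then shift [-0.159  -0.3547  0.0062] = 9 x [-0.0177 -0.0394  0.0007]
```

Call:
{"name": "drive_tool", "arguments": {
  "rows": [
    [0,0,-6.88,0,0,0,1],
    [0,0,-6.88,0,0,0,1],
    [0,0,-6.88,0,0,0,1],
    [0,0,-6.88,0,0,0,1],
    [0,0,-6.88,0,0,0,1],
    [0,0,-6.88,0,0,0,1],
    [0,0,-6.88,0,0,0,1],
    [0,0,-6.88,0,0,0,1]
  ]
}}

```text
time: 17.17
tool_pos: [0.427, 0.3314, 0.1666]
tcp_rot: [0.709, 3.06, 0.001]
wrist_force: [-0.3, -0.6, -0.7]
width: 0.996
grip_force: 0.0
```

Call:
{"name": "drive_tool", "arguments": {
  "rows": [
    [0,0,-6.88,0,0,0,1],
    [0,0,-6.88,0,0,0,1],
    [0,0,-6.88,0,0,0,1],
    [0,0,-6.88,0,0,0,1],
    [0,0,-6.88,0,0,0,1],
    [0,0,0,-0.0159,-0.0355,0,1],
    [0,0,0,-0.0159,-0.0355,0,1],
    [0,0,0,-0.0159,-0.0355,0,1]
  ]
}}

```text
time: 17.83
tool_pos: [0.4893, 0.232, 0.1667]
tcp_rot: [-0.222, 3.132, 0.001]
wrist_force: [-0.0, 0.0, -0.1]
width: 1.003
grip_force: 0.0
```

Call:
{"name": "drive_tool", "arguments": {
  "rows": [
    [0,0,0,-0.0159,-0.0355,0,1],
    [0,0,0,-0.0159,-0.0355,0,1],
    [0,0,0,-0.0159,-0.0355,0,1],
    [0,0,0,-0.0159,-0.0355,0,1],
    [0,0,0,-0.0159,-0.0355,0,1],
    [0,0,0,-0.0159,-0.0355,0,1],
    [0,0,0,-0.0159,-0.0355,0,1]
  ]
}}

```text
time: 18.42
tool_pos: [0.6344, -0.0002, 0.1666]
tcp_rot: [-0.217, 3.133, -0.0]
wrist_force: [0.8, 0.5, 0.3]
width: 1.001
grip_force: 0.0
```

Call:
{"name": "drive_tool", "arguments": {
  "rows": [
    [0,0,0,0,0,0,1],
    [0,0,0,0,0,0,1],
    [0,0,0,0,0,0,1]
  ]
}}

```text
time: 18.67
tool_pos: [0.6331, 0.0017, 0.1661]
tcp_rot: [0.216, -3.134, -0.001]
wrist_force: [-0.1, -0.6, 0.2]
width: 1.002
grip_force: 0.0
```

```bash
python3 plan.py .639 .006 .013 98
python3 - <<'E'
from fit import *
p=read_camera("top")
for n in["loop_tool","brush"]:print([(round(m["score"],2),m["bbox"]) for m in masks_of(p,n)])
for n,x in dict(white_jar=(.635,.007,0)).items():
    v,f=fit([p],n,np.array(x)); print(n,np.round(v,4),round(f,3))
cv2.imwrite("pics/g2.png",cv2.resize(p["color"][160:300,40:280,::-1],(800,466),interpolation=cv2.INTER_CUBIC))
E
```

```text
t 18.67 pos [0.6331 0.0017 0.1661] phi 97.9 tilt [ 0.     0.001 -1.   ] w 1.002 g 0.0 q [  -2.   13.  101.    0.   66. -100.]
turn -0.1 = 1 x -0.10 | then shift [-0.0066  0.0033  0.1531] = 4 x [-0.0016  0.0008  0.0383]
[(0.93, [85.7, 231.6, 144.5, 245.4])]
[(0.77, [84.8, 255.7, 150.0, 273.3])]
white_jar [0.635 0.007 0.   ] 0.0
```

View pics/g2.png

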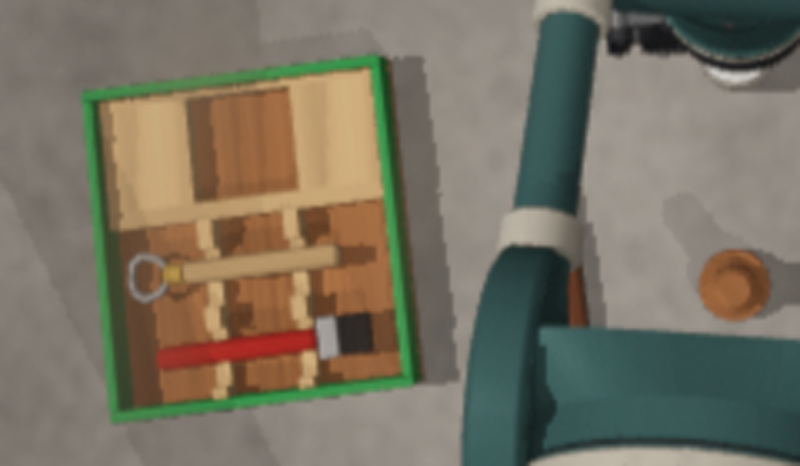

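Both tools lie across both bars: the loop tool's handle runs (185,270)–(335,255), the brush's (160,357)–(315,340). Next is the jar.

Call:
{"name": "drive_tool", "arguments": {
  "rows": [
    [0,0,0,-0.0066,0.0033,0.03,1],
    [0,0,0,0,0,0.035,1],
    [0,0,0,0,0,0.03,1],
    [0,0,0,0,0,0.025,1],
    [0,0,0,0,0,0.02,1],
    [0,0,0,0,0,0.013,1],
    [0,0,0,0,0,0,1],
    [0,0,0,0,0,0,0.5]
  ]
}}

```text
time: 19.53
tool_pos: [0.639, 0.0066, 0.0131]
tcp_rot: [0.219, -3.133, -0.0]
wrist_force: [1.2, -0.8, 0.2]
width: 0.882
grip_force: 0.0
```

Call:
{"name": "drive_tool", "arguments": {
  "rows": [
    [0,0,0,0,0,0,0.5],
    [0,0,0,0,0,0,0],
    [0,0,0,0,0,0,0],
    [0,0,0,0,0,0,0],
    [0,0,0,0,0,0,0],
    [0,0,0,0,0,0,0]
  ]
}}

```text
time: 20.03
tool_pos: [0.6415, 0.006, 0.0158]
tcp_rot: [-0.217, 3.13, -0.0]
wrist_force: [-0.0, 0.2, 6.4]
width: 0.615
grip_force: 43.1
```

```bash
python3 plan.py .5681 .3517 .18 98.2
```

```text
t 20.03 pos [0.6415 0.006  0.0158] phi 98.0 tilt [-0.004 -0.    -1.   ] w 0.615 g 43.1 q [  -2.   23.  106.    0.   51. -100.]
turn -0.2 = 1 x -0.25 | then shift [ 0.0226  0.3526 -0.1645] = 9 x [ 0.0025  0.0392 -0.0183]
```

Call:
{"name": "drive_tool", "arguments": {
  "rows": [
    [0,0,0,0,0,-0.01,0],
    [0,0,0,0,0,-0.03,0],
    [0,0,0,0,0,-0.04,0],
    [0,0,0,0,0,-0.04,0],
    [0,0,0,0,0,-0.04,0],
    [0,0,0,0.001,0.02,0,0],
    [0,0,0,0.0025,0.035,0,0],
    [0,0,0,0.0025,0.035,0,0]
  ],
  "force": 50
}}

```text
time: 20.7
tool_pos: [0.6215, 0.094, 0.1754]
tcp_rot: [-0.213, 3.132, 0.0]
wrist_force: [-0.2, 0.5, -2.7]
width: 0.609
grip_force: 53.1
```

Call:
{"name": "drive_tool", "arguments": {
  "rows": [
    [0,0,0,0.0025,0.035,0,0],
    [0,0,0,0.0025,0.035,0,0],
    [0,0,0,0.0025,0.035,0,0],
    [0,0,0,0.0025,0.035,0,0],
    [0,0,0,0.0025,0.035,0,0],
    [0,0,0,0.0025,0.035,0,0],
    [0,0,0,0.0025,0.035,0,0],
    [0,0,0,0.001,0.015,0,0]
  ]
}}

```text
time: 21.37
tool_pos: [0.5649, 0.353, 0.1735]
tcp_rot: [0.222, -3.133, -0.003]
wrist_force: [0.2, -0.6, -1.9]
width: 0.612
grip_force: 53.1
```

Call:
{"name": "drive_tool", "arguments": {
  "rows": [
    [0,0,0,0,0,0,0],
    [0,0,0,0,0,0,0],
    [0,0,0,0,0,0,0],
    [0,0,0,0,0,0,0]
  ]
}}

```text
time: 21.7
tool_pos: [0.567, 0.3475, 0.1732]
tcp_rot: [0.216, -3.134, 0.001]
wrist_force: [0.4, 0.1, -1.0]
width: 0.61
grip_force: 53.1
```

```bash
python3 plan.py .5681 .3517 .0222 98.2
python3 - <<'E'
from fit import *
s=read_camera("scene");t=read_camera("top")
print(status.read_state()["tool_pos"],[m["bbox"] for m in masks_of(s,"white_jar")[:1]])
for ps in([s],):
  v,f=fit(ps,"white_jar",np.array((.57,.35,0)),z=.155);print(np.round(v,4),round(f,3))
cv2.imwrite("pics/s3.png",cv2.resize(s["color"][60:200,270:430,::-1],(640,560),interpolation=cv2.INTER_CUBIC))
E
```

```text
t 21.7 pos [0.567  0.3475 0.1732] phi 97.9 tilt [ 0.    -0.001 -1.   ] w 0.61 g 53.1 q [ 29.  16.  97.  -0.  67. -68.]
turn -0.3 = 1 x -0.33 | then shift [-0.0017  0.0041  0.151 ] = 4 x [-0.0004  0.001   0.0377]
[0.56716514 0.34761936 0.17328899] []
[0.57 0.35 0.  ] 0.0
```

View pics/s3.png

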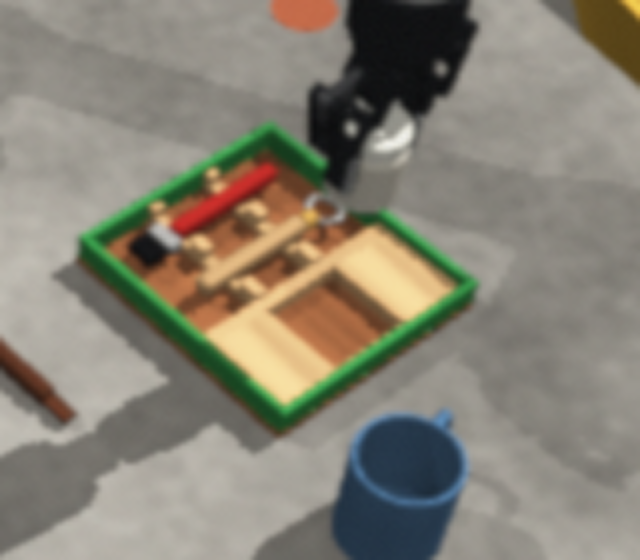

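The jar hangs upright in the fingers at (390,160), and both tools sit in their notches. I'll lower it, slowly at the end.

Call:
{"name": "drive_tool", "arguments": {
  "rows": [
    [0,0,-0.3,-0.0017,0.004,0.03,0],
    [0,0,0,0,0,0.035,0],
    [0,0,0,0,0,0.03,0],
    [0,0,0,0,0,0.025,0],
    [0,0,0,0,0,0.015,0],
    [0,0,0,0,0,0.008,0],
    [0,0,0,0,0,0,0],
    [0,0,0,0,0,0,0]
  ]
}}

```text
time: 22.57
tool_pos: [0.5687, 0.3535, 0.0311]
tcp_rot: [-0.226, 3.132, 0.001]
wrist_force: [-0.6, -0.4, -1.8]
width: 0.608
grip_force: 53.1
```

Call:
{"name": "drive_tool", "arguments": {
  "rows": [
    [0,0,0,0,0,0.003,0],
    [0,0,0,0,0,0.002,0],
    [0,0,0,0,0,0.002,0],
    [0,0,0,0,0,0.001,0],
    [0,0,0,0,0,0,0]
  ]
}}

```text
time: 22.98
tool_pos: [0.5679, 0.3534, 0.0225]
tcp_rot: [-0.226, 3.133, 0.0]
wrist_force: [0.1, 0.1, -1.3]
width: 0.611
grip_force: 53.1
```

```bash
python3 plan.py .5681 .3517 .0222 98.2
```

```text
t 22.98 pos [0.5679 0.3534 0.0225] phi 98.3 tilt [-0.  0. -1.] w 0.611 g 53.1 q [ 30.  25. 102.   0.  53. -69.]
turn 0.1 = 1 x 0.06 | then shift [ 0.     -0.0017  0.0003] = 1 x [ 0.     -0.0017  0.0003]
```

Call:
{"name": "drive_tool", "arguments": {
  "rows": [
    [0,0,0,0,-0.001,0.001,0],
    [0,0,0,0,0,0.001,0],
    [0,0,0,0,0,0,0]
  ]
}}

```text
time: 23.23
tool_pos: [0.5681, 0.353, 0.022]
tcp_rot: [-0.226, 3.133, 0.001]
wrist_force: [-3.4, 0.0, 6.3]
width: 0.609
grip_force: 53.9
```

Call:
{"name": "drive_tool", "arguments": {
  "rows": [
    [0,0,0,0,0,0.001,0],
    [0,0,0,0,0,0.001,0],
    [0,0,0,0,0,0,0]
  ]
}}

```text
time: 23.48
tool_pos: [0.5681, 0.353, 0.0219]
tcp_rot: [-0.226, 3.133, 0.001]
wrist_force: [-7.6, -2.1, 16.6]
width: 0.611
grip_force: 55.0
```

Call:
{"name": "drive_tool", "arguments": {
  "rows": [
    [0,0,0,0,0,-0.002,0.7],
    [0,0,0,0,0,0,0.8],
    [0,0,0,0,0,0,0.8],
    [0,0,0,0,0,0,0.8],
    [0,0,0,0,0,-0.01,0.8],
    [0,0,0,0,0,-0.02,0.8],
    [0,0,0,0,0,-0.04,0.8],
    [0,0,0,0,0,-0.04,0.8]
  ]
}}

```text
time: 24.15
tool_pos: [0.5662, 0.3513, 0.1293]
tcp_rot: [0.226, -3.129, 0.004]
wrist_force: [0.6, -0.0, 0.6]
width: 0.801
grip_force: 0.0
```

Call:
{"name": "drive_tool", "arguments": {
  "rows": [
    [0,0,0,0,0,-0.04,0.8],
    [0,0,0,0,0,-0.02,0.8],
    [0,0,0,0,0,0,0.8]
  ]
}}

```text
time: 24.4
tool_pos: [0.5719, 0.3545, 0.1991]
tcp_rot: [-0.225, 3.122, 0.009]
wrist_force: [0.5, 0.5, 1.3]
width: 0.8
grip_force: 0.0
```

```bash
python3 plan.py .4775 .0045 .18 98.2
```

```text
t 24.4 pos [0.5719 0.3545 0.1991] phi 98.3 tilt [-0.012  0.005 -1.   ] w 0.8 g 0.0 q [ 30.  16.  95.  -0.  69. -69.]
turn 0.1 = 1 x 0.06 | then shift [ 0.1436 -0.3331  0.0158] = 9 x [ 0.016  -0.037   0.0018]
```

Call:
{"name": "drive_tool", "arguments": {
  "rows": [
    [0,0,0,0.0144,-0.0333,0.001,0.8],
    [0,0,0,0.0144,-0.0333,0.001,0.8],
    [0,0,0,0.0144,-0.0333,0.001,0.8],
    [0,0,0,0.0144,-0.0333,0.001,0.8],
    [0,0,0,0.0144,-0.0333,0.001,0.8],
    [0,0,0,0.0144,-0.0333,0.001,0.8],
    [0,0,0,0.0144,-0.0333,0.001,0.8],
    [0,0,0,0.0144,-0.0333,0.001,0.8]
  ]
}}

```text
time: 25.07
tool_pos: [0.4908, 0.0706, 0.1815]
tcp_rot: [0.227, -3.132, 0.0]
wrist_force: [-0.1, -1.1, -0.4]
width: 0.801
grip_force: 0.0
```

Call:
{"name": "drive_tool", "arguments": {
  "rows": [
    [0,0,0,0.0144,-0.0333,0.001,0.8],
    [0,0,0,0.0144,-0.0333,0.001,0.8],
    [0,0,0,0,0,0,0.8],
    [0,0,0,0,0,0,0.8],
    [0,0,0,0,0,0,0.8]
  ]
}}

```text
time: 25.48
tool_pos: [0.4731, 0.0023, 0.18]
tcp_rot: [0.224, -3.133, -0.001]
wrist_force: [0.3, -0.0, -0.2]
width: 0.802
grip_force: 0.0
```

```bash
python3 plan.py .4775 .0045 .027 98.2
```

```text
t 25.48 pos [0.4731 0.0023 0.18  ] phi 98.2 tilt [ 0.     0.001 -1.   ] w 0.802 g 0.0 q [  -3.   -5.  119.    0.   66. -101.]
turn -0.0 = 1 x -0.01 | then shift [-0.0047  0.0015  0.153 ] = 4 x [-0.0012  0.0004  0.0382]
```

Call:
{"name": "drive_tool", "arguments": {
  "rows": [
    [0,0,0,-0.0047,0.0015,0.03,0.8],
    [0,0,0,0,0,0.035,0.8],
    [0,0,0,0,0,0.03,0.8],
    [0,0,0,0,0,0.025,0.8],
    [0,0,0,0,0,0.02,0.8],
    [0,0,0,0,0,0.013,0.8],
    [0,0,0,0,0,0,0.8],
    [0,0,0,0,0,0,0.3]
  ],
  "force": 30
}}

```text
time: 26.15
tool_pos: [0.4772, 0.0056, 0.0265]
tcp_rot: [0.229, -3.131, -0.001]
wrist_force: [-0.4, 0.3, 0.9]
width: 0.675
grip_force: 0.0
```

Call:
{"name": "drive_tool", "arguments": {
  "rows": [
    [0,0,0,0,0,0,0.3],
    [0,0,0,0,0,0,0.1],
    [0,0,0,0,0,0,0],
    [0,0,0,0,0,0,0],
    [0,0,0,0,0,0,0],
    [0,0,0,0,0,0,0]
  ]
}}

```text
time: 26.65
tool_pos: [0.4793, 0.0045, 0.0288]
tcp_rot: [-0.225, 3.13, 0.0]
wrist_force: [0.7, 3.0, 5.3]
width: 0.343
grip_force: 30.2
```

```bash
python3 plan.py .5704 -.3351 .19 97.5
```

```text
t 26.65 pos [0.4793 0.0045 0.0288] phi 98.2 tilt [-0.003  0.    -1.   ] w 0.343 g 30.2 q [  -2.    7.  126.    0.   47. -101.]
turn 0.7 = 1 x 0.73 | then shift [-0.0465 -0.3486 -0.1611] = 9 x [-0.0052 -0.0387 -0.0179]
```

Call:
{"name": "drive_tool", "arguments": {
  "rows": [
    [0,0,0,0,0,-0.01,0],
    [0,0,0,0,0,-0.03,0],
    [0,0,0,0,0,-0.04,0],
    [0,0,0,0,0,-0.04,0],
    [0,0,0,0,0,-0.04,0],
    [0,0,0.7,0,0,0,0],
    [0,0,0,-0.0047,-0.0349,0,0],
    [0,0,0,-0.0047,-0.0349,0,0]
  ]
}}

```text
time: 27.32
tool_pos: [0.4966, -0.0635, 0.1891]
tcp_rot: [-0.212, 3.132, -0.001]
wrist_force: [0.5, -0.0, -0.8]
width: 0.343
grip_force: 29.9
```

Call:
{"name": "drive_tool", "arguments": {
  "rows": [
    [0,0,0,-0.0047,-0.0349,0,0],
    [0,0,0,-0.0047,-0.0349,0,0],
    [0,0,0,-0.0047,-0.0349,0,0],
    [0,0,0,-0.0047,-0.0349,0,0],
    [0,0,0,-0.0047,-0.0349,0,0],
    [0,0,0,-0.0047,-0.0349,0,0],
    [0,0,0,-0.0047,-0.0349,0,0],
    [0,0,0,-0.0047,-0.0349,0,0]
  ]
}}

```text
time: 27.98
tool_pos: [0.5697, -0.3373, 0.1871]
tcp_rot: [0.206, -3.134, -0.001]
wrist_force: [0.2, -0.2, -0.6]
width: 0.342
grip_force: 29.9
```

Call:
{"name": "drive_tool", "arguments": {
  "rows": [
    [0,0,0,0,0,0,0],
    [0,0,0,0,0,0,0],
    [0,0,0,0,0,0,0]
  ]
}}

```text
time: 28.23
tool_pos: [0.5693, -0.3352, 0.1867]
tcp_rot: [0.205, -3.133, -0.002]
wrist_force: [0.8, 0.1, -1.2]
width: 0.342
grip_force: 30.0
```

```bash
python3 plan.py .5704 -.3351 .0348 97.5
python3 - <<'E'
from fit import *
s=read_camera("scene")
cv2.imwrite("pics/s4.png",cv2.resize(s["color"][130:290,70:230,::-1],(560,560),interpolation=cv2.INTER_CUBIC))
E
```

```text
t 28.23 pos [ 0.5693 -0.3352  0.1867] phi 97.5 tilt [ 0.001  0.001 -1.   ] w 0.342 g 30.0 q [ -33.   15.   96.    0.   68. -130.]
turn -0.0 = 1 x -0.00 | then shift [-0.0013 -0.0003  0.1519] = 4 x [-0.0003 -0.0001  0.038 ]
```

View pics/s4.png

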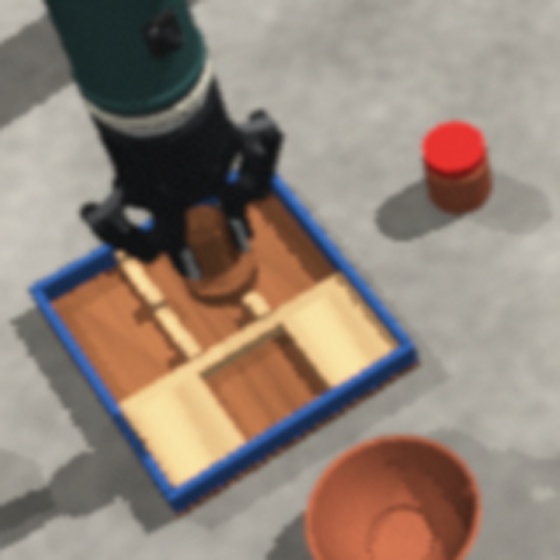

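The stamp is held upright at (220,250) over the blue tray, and the bowl and red jar stand where they were. Lowering it.

Call:
{"name": "drive_tool", "arguments": {
  "rows": [
    [0,0,0,-0.001,0,0.03,0],
    [0,0,0,0,0,0.035,0],
    [0,0,0,0,0,0.03,0],
    [0,0,0,0,0,0.025,0],
    [0,0,0,0,0,0.015,0],
    [0,0,0,0,0,0.009,0],
    [0,0,0,0,0,0.004,0],
    [0,0,0,0,0,0,0]
  ]
}}

```text
time: 28.95
tool_pos: [0.5709, -0.3343, 0.039]
tcp_rot: [0.209, -3.134, -0.001]
wrist_force: [0.4, -0.3, 0.1]
width: 0.341
grip_force: 30.0
```

Call:
{"name": "drive_tool", "arguments": {
  "rows": [
    [0,0,0,0,0,0.002,0],
    [0,0,0,0,0,0.001,0],
    [0,0,0,0,0,0.001,0],
    [0,0,0,0,0,0,0]
  ]
}}

```text
time: 29.28
tool_pos: [0.5718, -0.3357, 0.0362]
tcp_rot: [-0.207, 3.133, -0.001]
wrist_force: [0.6, 0.4, -1.3]
width: 0.344
grip_force: 30.0
```

Call:
{"name": "drive_tool", "arguments": {
  "rows": [
    [0,0,0,0,0,0.001,0],
    [0,0,0,0,0,0.001,0],
    [0,0,0,0,0,0,0],
    [0,0,0,0,0,0,0]
  ]
}}

```text
time: 29.62
tool_pos: [0.5716, -0.3357, 0.0348]
tcp_rot: [-0.207, 3.134, -0.001]
wrist_force: [-1.8, 0.7, 5.6]
width: 0.342
grip_force: 30.6
```

Call:
{"name": "drive_tool", "arguments": {
  "rows": [
    [0,0,0,0,0,0,0.5],
    [0,0,0,0,0,0,0.5],
    [0,0,0,0,0,0,0.5],
    [0,0,0,0,0,-0.01,0.5],
    [0,0,0,0,0,-0.03,0.5],
    [0,0,0,0,0,-0.04,0.5],
    [0,0,0,0,0,-0.04,0.5],
    [0,0,0,0,0,-0.03,0.5]
  ]
}}

```text
time: 30.28
tool_pos: [0.5721, -0.3359, 0.1875]
tcp_rot: [-0.207, 3.132, -0.003]
wrist_force: [1.6, -0.9, 0.7]
width: 0.502
grip_force: 0.0
```

```bash
python3 plan.py .465 .116 .18 98.3
```

```text
t 30.28 pos [ 0.5721 -0.3359  0.1875] phi 97.6 tilt [-0.003 -0.002 -1.   ] w 0.502 g 0.0 q [ -33.   15.   96.    0.   68. -130.]
turn -0.7 = 1 x -0.75 | then shift [0.0408 0.4627 0.0063] = 12 x [0.0034 0.0386 0.0005]
```

Call:
{"name": "drive_tool", "arguments": {
  "rows": [
    [0,0,-0.7,0,0,0,0.5],
    [0,0,0,0.0034,0.0386,0.0006,0.5],
    [0,0,0,0.0034,0.0386,0.0006,0.5],
    [0,0,0,0.0034,0.0386,0.0006,0.5],
    [0,0,0,0.0034,0.0386,0.0006,0.5],
    [0,0,0,0.0034,0.0386,0.0006,0.5],
    [0,0,0,0.0034,0.0386,0.0006,0.5],
    [0,0,0,0.0034,0.0386,0.0006,0.5]
  ],
  "force": 40
}}

```text
time: 30.95
tool_pos: [0.5081, -0.0698, 0.1794]
tcp_rot: [-0.225, 3.133, -0.0]
wrist_force: [0.5, 0.6, 0.0]
width: 0.498
grip_force: 0.0
```

Call:
{"name": "drive_tool", "arguments": {
  "rows": [
    [0,0,0,0.0034,0.0386,0.0006,0.5],
    [0,0,0,0.0034,0.0386,0.0006,0.5],
    [0,0,0,0.0034,0.0386,0.0006,0.5],
    [0,0,0,0.0034,0.0386,0.0006,0.5],
    [0,0,0,0.0034,0.0386,0.0006,0.5],
    [0,0,0,0,0,0,0.5],
    [0,0,0,0,0,0,0.5],
    [0,0,0,0,0,0,0.5]
  ]
}}

```text
time: 31.62
tool_pos: [0.4644, 0.1171, 0.1763]
tcp_rot: [-0.228, 3.133, -0.001]
wrist_force: [1.2, -0.3, 0.4]
width: 0.503
grip_force: 0.0
```

```bash
python3 plan.py .465 .116 .009 98.3
python3 - <<'E'
from fit import *
s=read_camera("scene")
v,f=fit([s],"modelling_tool",np.array((.465,.115,.14)));print(np.round(v,4),round(f,3))
E
```

```text
t 31.62 pos [0.4644 0.1171 0.1763] phi 98.3 tilt [-0.    -0.001 -1.   ] w 0.503 g 0.0 q [ 11.  -4. 119.  -0.  65. -87.]
turn 0.0 = 1 x 0.03 | then shift [-0.0004 -0.0011  0.1673] = 5 x [-0.0001 -0.0002  0.0335]
[0.4643 0.1124 0.1587] 0.006
```

Call:
{"name": "drive_tool", "arguments": {
  "rows": [
    [0,0,0,0,-0.001,0.03,0.5],
    [0,0,0,0,0,0.04,0.5],
    [0,0,0,0,0,0.04,0.5],
    [0,0,0,0,0,0.03,0.5],
    [0,0,0,0,0,0.018,0.5],
    [0,0,0,0,0,0.009,0.5],
    [0,0,0,0,0,0,0.5],
    [0,0,0,0,0,0,0.1]
  ]
}}

```text
time: 32.38
tool_pos: [0.4652, 0.1154, 0.0094]
tcp_rot: [-0.223, 3.134, -0.0]
wrist_force: [-0.4, 0.4, 0.9]
width: 0.37
grip_force: 0.0
```

Call:
{"name": "drive_tool", "arguments": {
  "rows": [
    [0,0,0,0,0,0,0],
    [0,0,0,0,0,0,0],
    [0,0,0,0,0,0,0],
    [0,0,0,0,0,0,0],
    [0,0,0,0,0,0,0]
  ]
}}

```text
time: 32.8
tool_pos: [0.4665, 0.1164, 0.011]
tcp_rot: [-0.226, 3.129, 0.0]
wrist_force: [0.7, -1.9, 6.3]
width: 0.169
grip_force: 40.4
```

Call:
{"name": "drive_tool", "arguments": {
  "rows": [
    [0,0,0,0,0,-0.02,0],
    [0,0,0,0,0,-0.04,0],
    [0,0,0,0,0,-0.04,0],
    [0,0,0,0,0,-0.04,0],
    [0,0,0,0,0,-0.03,0],
    [0,0,6.98,0,0,0,0],
    [0,0,6.98,0,0,0,0],
    [0,0,6.98,0,0,0,0]
  ]
}}

```text
time: 33.47
tool_pos: [0.465, 0.1165, 0.1808]
tcp_rot: [0.356, 3.118, 0.002]
wrist_force: [0.1, 1.2, -0.8]
width: 0.17
grip_force: 39.7
```

Call:
{"name": "drive_tool", "arguments": {
  "rows": [
    [0,0,6.98,0,0,0,0],
    [0,0,6.98,0,0,0,0],
    [0,0,6.98,0,0,0,0],
    [0,0,6.98,0,0,0,0],
    [0,0,6.98,0,0,0,0],
    [0,0,6.98,0,0,0,0],
    [0,0,6.98,0,0,0,0],
    [0,0,6.98,0,0,0,0]
  ]
}}

```text
time: 34.13
tool_pos: [0.4642, 0.1164, 0.1793]
tcp_rot: [1.776, 2.591, 0.001]
wrist_force: [-0.6, -0.6, 0.1]
width: 0.168
grip_force: 39.6
```

Call:
{"name": "drive_tool", "arguments": {
  "rows": [
    [0,0,6.98,0,0,0,0],
    [0,0,6.98,0,0,0,0],
    [0,0,0,0,0,0,0],
    [0,0,0,0,0,0,0]
  ]
}}

```text
time: 34.47
tool_pos: [0.4643, 0.1163, 0.1793]
tcp_rot: [2.067, 2.366, 0.001]
wrist_force: [0.3, 0.3, -1.3]
width: 0.166
grip_force: 39.6
```

```bash
python3 plan.py .484 -.3465 .175 7.5
```

```text
t 34.47 pos [0.4643 0.1163 0.1793] phi 7.7 tilt [ 0.  0. -1.] w 0.166 g 39.6 q [ 11.  -4. 119.   0.  66.   3.]
turn 0.2 = 1 x 0.22 | then shift [-0.4614 -0.0409  0.0042] = 12 x [-0.0385 -0.0034  0.0004]
```

Call:
{"name": "drive_tool", "arguments": {
  "rows": [
    [0,0,0.2,-0.0385,-0.0034,0,0],
    [0,0,0,-0.0385,-0.0034,0,0],
    [0,0,0,-0.0385,-0.0034,0,0],
    [0,0,0,-0.0385,-0.0034,0,0],
    [0,0,0,-0.0385,-0.0034,0,0],
    [0,0,0,-0.0385,-0.0034,0,0],
    [0,0,0,-0.0385,-0.0034,0,0],
    [0,0,0,-0.0385,-0.0034,0,0]
  ]
}}

```text
time: 35.13
tool_pos: [0.4766, -0.1946, 0.1794]
tcp_rot: [2.071, 2.362, 0.001]
wrist_force: [1.0, -0.2, 0.3]
width: 0.171
grip_force: 39.6
```

Call:
{"name": "drive_tool", "arguments": {
  "rows": [
    [0,0,0,-0.0385,-0.0034,0,0],
    [0,0,0,-0.0385,-0.0034,0,0],
    [0,0,0,-0.0385,-0.0034,0,0],
    [0,0,0,-0.0385,-0.0034,0,0],
    [0,0,0,0,0,0,0],
    [0,0,0,0,0,0,0],
    [0,0,0,0,0,0,0]
  ]
}}

```text
time: 35.72
tool_pos: [0.4826, -0.3468, 0.1787]
tcp_rot: [-2.073, -2.359, -0.001]
wrist_force: [-0.0, 0.2, -0.7]
width: 0.167
grip_force: 39.6
```

```bash
python3 plan.py .484 -.3465 .0255 7.5
```

```text
t 35.72 pos [ 0.4826 -0.3468  0.1787] phi 7.4 tilt [ 0.001 -0.001 -1.   ] w 0.167 g 39.6 q [-38.   9. 105.   0.  66. -46.]
turn -0.1 = 1 x -0.13 | then shift [-1.000e-04  1.500e-03  1.532e-01] = 4 x [-0.      0.0004  0.0383]
```

Call:
{"name": "drive_tool", "arguments": {
  "rows": [
    [0,0,0,0,0.001,0.035,0],
    [0,0,0,0,0,0.04,0],
    [0,0,0,0,0,0.03,0],
    [0,0,0,0,0,0.02,0],
    [0,0,0,0,0,0.015,0],
    [0,0,0,0,0,0.008,0],
    [0,0,0,0,0,0.005,0],
    [0,0,0,0,0,0,0]
  ]
}}

```text
time: 36.38
tool_pos: [0.484, -0.3458, 0.0261]
tcp_rot: [-2.072, -2.36, -0.0]
wrist_force: [1.3, -0.7, -0.4]
width: 0.167
grip_force: 39.6
```

Call:
{"name": "drive_tool", "arguments": {
  "rows": [
    [0,0,0,0,0,0,0],
    [0,0,0,0,0,0,0.3],
    [0,0,0,0,0,0,0.3],
    [0,0,0,0,0,0,0.3],
    [0,0,0,0,0,-0.02,0.3],
    [0,0,0,0,0,-0.04,0.3],
    [0,0,0,0,0,-0.04,0.5],
    [0,0,0,0,0,-0.04,0.5]
  ]
}}

```text
time: 37.05
tool_pos: [0.4834, -0.3468, 0.1673]
tcp_rot: [-2.075, -2.358, 0.0]
wrist_force: [1.2, -0.4, 1.3]
width: 0.498
grip_force: 0.0
```

Call:
{"name": "drive_tool", "arguments": {
  "rows": [
    [0,0,0,0,0,-0.04,0.5],
    [0,0,0,0.04,0,0,0.5],
    [0,0,0,0.04,0,0,0.5],
    [0,0,0,0.04,0,0,0.5],
    [0,0,0,0.04,0,0,0.5],
    [0,0,0,0.04,0,0,0.5],
    [0,0,0,0.04,0,0,0.5],
    [0,0,0,0.04,0,0,0.5]
  ]
}}

```text
time: 37.72
tool_pos: [0.4478, -0.0679, 0.2067]
tcp_rot: [2.075, 2.357, 0.001]
wrist_force: [0.7, -0.3, 0.3]
width: 0.501
grip_force: 0.0
```

Call:
{"name": "drive_tool", "arguments": {
  "rows": [
    [0,0,0,0.04,0,0,0.5],
    [0,0,0,0.02,0,0,0.5],
    [0,0,0,0,0,0,0.5],
    [0,0,0,0,0,0,0.5],
    [0,0,0,0,0,0,0.5]
  ]
}}

```text
time: 38.13
tool_pos: [0.441, -0.0103, 0.2065]
tcp_rot: [2.074, 2.358, 0.0]
wrist_force: [0.3, 0.5, 1.2]
width: 0.498
grip_force: 0.0
```

```bash
cat > chk.py <<'E'
from fit import *
t=read_camera("top");s=read_camera("scene");G=(.5038,.3424,8.2);B=(.506,-.3436,7.5)
for n,tr,x,z in [("brush",G,(.4276,.3314,-1.45),.014),("loop_tool",G,(.482,.339,1.7),.014),("modelling_tool",B,(.484,-.3465,-1.45),.014),("white_jar",G,(.568,.352,0),.006),("stamp",B,(.571,-.335,0),.006)]:
    for nm,p in(("top",t),("scene",s)):
        v,f=fit([p],n,np.array(x),z);a=np.radians(tr[2]);d=v[:2]-tr[:2]
        print(n,nm,np.round([d@[np.cos(a),np.sin(a)],d@[-np.sin(a),np.cos(a)]],4),round(np.degrees(v[2])-tr[2],1),round(f,3))
cv2.imwrite("pics/end_t.png",cv2.resize(t["color"][90:310,40:480,::-1],(800,400),interpolation=cv2.INTER_CUBIC))
cv2.imwrite("pics/end_s.png",cv2.resize(s["color"][60:320,60:410,::-1],(800,594),interpolation=cv2.INTER_CUBIC))
E
python3 chk.py
```

```text
brush top [-0.0757  0.0034] -89.5 0.005
brush scene [-0.0758 -0.0009] -89.4 0.011
loop_tool top [-0.0202  0.0032] 90.0 0.003
loop_tool scene [-0.0203 -0.0078] 92.4 0.141
modelling_tool top [-0.0222  0.0018] -89.9 0.008
modelling_tool scene [-0.0208 -0.0052] -89.4 0.019
white_jar top [0.0631 0.0013] -6.8 0.003
white_jar scene [ 0.0638 -0.0032] 3.5 0.002
stamp top [ 0.0626 -0.0019] -3.3 0.004
stamp scene [ 0.0657 -0.0041] -5.5 0.008
```

View pics/end_t.png

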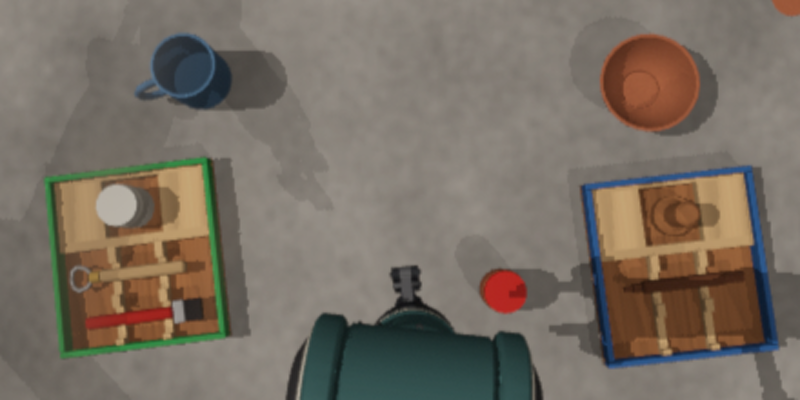

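View pics/end_s.png

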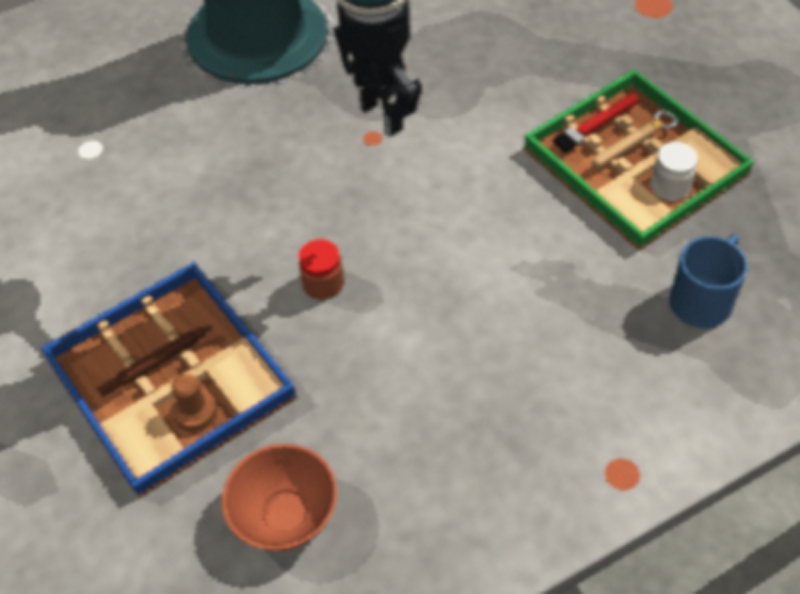

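The white jar (120,205) and stamp (680,215) stand upright in their wells. The three tools lie in both notches, and every fit is well inside tolerance. The gripper is clear, and the mug, bowl and red jar look unmoved.

```bash
python3 -c "
from workcell import workorder
print(workorder.finish_job())"
```

```text
the job is handed in; nothing more can be done
None
```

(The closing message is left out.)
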